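# Ready the vision bench: optics into the tray, sample into the vise

### The arm

A 6-joint arm with a two-finger parallel gripper is mounted at the origin on the work surface. World frame = base frame: x ahead of the robot, y to its left, z up, the work surface at z = 0. Lengths are in m, angles in rad, forces in N, time in s.
With the tool pointing down it reaches from about 0.275 to 0.875 m from the base axis. Payload 12.5 kg.
Tool frame: the origin (TCP) lies at the very end of the fingers, on their centre line; the grasp point (between the pads) lies 19 mm behind it; z points along the fingers, y is the line along which they close (so a half turn about z gives the same grasp; the last joint's range is limited). The gripper opens to 85 mm and grips with 20 to 120 N. Pads are 22 mm wide; open, the fingers measure 114 mm over their backs; the gripper's body (76 mm by 85 mm) begins 54 mm behind the grasp point. The pads swing forward as they close: fully open they stand 13 mm farther back than shut.
Start: joints at [-1.353, 0.351, 1.652, -0, 1.139, -0.085], TCP at [0.164, -0.525, 0.231] pointing down, gripper open.
Joint ranges: [-2.75, 2.75], [-0.79, 2.1], [0.01, 2.65], [-1.57, 4.71], [0.07, 3.14], [-2.87, 2.87]. Speed limits (rad/s): [2.22, 2.22, 2.79, 3.14, 3.14, 3.14].

### API

Orientations are given as a 3x3 rotation matrix whose columns are the frame's x, y, z axes.
In Python, from bench import manip gives the robot as it stands. Calls block until the motion is done:
- manip.move_ptp(position, orientation): joint-space move of the TCP to a pose.
- manip.move_l(position, attitude=None, max_speed=0.15): straight line of the TCP; attitude=None keeps the orientation; max_speed is the mean speed in m/s.
- manip.move_j(angles): joint-space move.
- manip.set_gripper(opening, effort=None): opening from 0.0 (shut) to 1.0 (fully open); effort is the grip in N (None keeps the last); returns when the fingers have stopped.
- manip.dwell(seconds).
- manip.inverse_kinematics(position, orientation): joint angles nearest the present ones, or None.
- manip.grab_frame(name): name is "scene" or "top"; returns (picture, depth): 420x560x3 uint8, red, green, blue; 420x560 float32, m along the optical axis (not along the pixel's ray), 0 where there is no reading.
- manip.get_calibration(name): a dict with "camera_matrix" (3x3 intrinsics, pixels), "R" (3x3) and "t" (3): a world point X has camera coordinates R X + t. Camera axes: x right, y down, z forward; pixel columns grow to the right and rows downward; lengths in m; the calibration is good to about 2 mm. A picture is of the moment at which its call begins. get_calibration takes no time and is no camera call.
A pose or a line that the arm cannot do raises manip.Unreachable and nothing moves.
- manip.sign_off(): hands the job in; it is judged then, once.
Trained networks look in the newest picture that a camera, given by its name, has taken for a name from the list of things; names that differ only in an ending like _2 or _b are one class to them, and where a whole thing is asked for, a point or a joint stands for the part that bears it (a point fixed in the world has none). Each returns a list of dicts, best first, with "confidence" (0 to 1); they miss things now and then, are a little off and sometimes report something else, mostly with a low value. They report only what shows in the picture. A call takes as long as a camera call. They do not tell look-alikes from the thing itself.
- manip.look_for(camera, name): "at" ([x, y, z] in m, in world coordinates, good to about 4 mm: the middle of the surface that is visible of it).
Readings, each from a call of its own:
- manip.current_time(): time.
- manip.current_qpos(): joint angles.
- manip.current_joint_vel(): joint speeds.
- manip.current_joint_torque(): joint torques, N m.
- manip.current_ee_pos(): TCP position.
- manip.current_tcp_rot(): TCP orientation.
- manip.current_force(): force on the tool from outside, world axes, zero at the start.
- manip.current_ft_torque(): the same for the moment, N m.
- manip.current_grip_width(): opening from 0.0 (shut) to 1.0 (fully open).
- manip.current_grip_force(): force on a finger pad.
Only numpy, scipy, OpenCV 4.12 (cv2) and the standard library are available. Lean on these libraries where they do the work, as an engineer would, in place of code of your own. Each camera call takes 0.05 s, during which the arm holds its last target. There are 200 camera calls.

### The job

Get the camera bench ready for the next sample. Put away all the loose optics (the lens left standing in the vise and every fitting lying about on the base plate) in the grey tray, each standing on the tray's floor the same way up as now; and once the lens is out, clamp the aluminium profile sample in the vise: down on both parallels, tight against the fixed jaw, in the middle of the jaws with its length along them, and the sliding jaw closed firmly on it with the red-handled lever. Leave the bottle, the dotted target and the long profile offcut where they are.

Things in the scene. Friction and masses are not known exactly. Their poses are not given: they have to be found in the camera images.
- vise: Blue lever vise, fixed on the black base plate (plate top at world z = 0.010 m). Origin: underside of its bed, z up. It clamps along its x: fixed jaw face at x = +30 mm (jaw reaches +54), sliding jaw comes from -x. Jaws 70 mm wide in y, tops at z = 56. Bed 76 mm wide, 20 high, x = -107 to +59; flanges to y = +-55, 15 high. Pinion housing x = -104 to -68, y = +-25, 48 high, carries the lever.
- vise_seat (a point): Where the middle of the sample's underside belongs when it is against the fixed jaw: x = +10, y = 0, z = +34 mm in the vise's frame. z = 34 is the top of the two fixed steel parallels, 8 mm wide (centred at x = +24 and x = -4) and 72 mm long in y, that lie on the bed.
- jaw: Sliding jaw of the vise. Origin in the plane of its clamping face, level with the vise's origin; 70 mm wide, 24 mm thick behind the face (towards the vise's -x), top 56 mm above the vise's origin. It moves along the vise's x, driven only by the lever; with the lever at 0 its face is at x = -34 mm (64 mm opening).
- lever (a joint): Vise lever angle, 0 (open) to 1.85 rad. Vertical axis at x = -86, y = 0 mm in the vise. At 0 the arm points 100 deg counter-clockwise (from above) from vise +x; growing values turn it counter-clockwise and close the jaw 18 mm per rad (on the 40 mm sample at about 1.33). It stays where left (friction); about 2 N at the handle closes it, 7 N opens it; press on to about 10 N: a spring inside keeps the clamp.
- lever_knob (a point): A point on the lever's upright red handle, a cylinder of 18 mm diameter and 42 mm height fixed at the end of the arm, 75 mm from the lever's axis. The point is on its axis, 24 mm above the handle's foot, 18 mm below its top and 84 mm above the base plate. Under the handle runs the flat steel arm, 12 mm wide.
- tray: Grey open tray, fixed, 190 x 270 x 40 mm outside (x, y, z), walls and floor 4 mm. Origin: centre of its underside on the base plate, z up; x and y along its sides.
- sample: The sample: a piece of aluminium slot profile, 56 mm long (its x), 40 mm wide and 40 mm high, 0.16 kg. Origin: centre of its underside. It starts on the white sheet on the base plate, among the fittings.
- sample_mid (a point): Centre of the sample.
- lens: Black lens with a yellow line, cylinder of 38 mm diameter and 50 mm height, greenish glass on top. Origin: centre of its underside. Starts upright on the vise's parallels, between the open jaws.
- tube: Dark steel extension tube with a bright band, a solid-ended cylinder of 40 mm diameter and 30 mm height, upright. Origin: centre of its underside. May be absent.
- camera: Yellow camera body 42 x 42 x 34 mm with a steel mount of 30 mm diameter and 6 mm height on top. Origin: centre of its underside. May be absent.
- barlight: Black bar light with a red window on top, 64 (x) x 28 (y) x 26 mm high. Origin: centre of its underside. May be absent.
- clamp: Aluminium rod clamp, a block 50 (x) x 30 (y) x 30 mm high with two dark holes and two flat screw heads on top. Origin: centre of its underside. May be absent.
- filter: Orange filter in its mount, a disc of 46 mm diameter and 18 mm height. Origin: centre of its underside. May be absent.
- cleaner: Bystander: lens-cleaner bottle with a blue cap, 44 mm diameter, 120 mm high. Origin: centre of its underside.
- target: Bystander: white calibration target with black dots, 60 x 80 x 12 mm. Origin: centre of its underside.
- offcut: Bystander: long offcut of aluminium profile, 40 x 140 x 40 mm. Origin: centre of its underside.
Not all that is in view belongs to the job. There is more than one size of the filter; the one meant has the size given above. What is shaped like the tube but orange is not meant.

How it is judged:
On the way, in this order (a step that is already met when the one before it is completed fails the run):
1. the lens has been cleared out of the vise (horizontal distance between lens and vise_seat above 0.08 m), for 0.2 s.
2. the sample is clamped in the vise: on the parallels, against the fixed jaw, square, and pressed by the sliding jaw (x of sample_mid in the frame of vise between 0.007 and 0.013 m and y of sample_mid in the frame of vise between -0.012 and 0.012 m and z of sample_mid in the frame of vise between 0.051 and 0.057 m and angle between the x axis of sample and the y axis of vise, either way round below 0.06 rad and contact force between jaw and sample above 4 N and contact force between the fingers and sample below 0.1 N), for 0.3 s.
At the end, for the whole second after the job is handed in: Lens and all present fittings inside the tray on its floor (within 11 mm), upright within 0.25 rad, at rest. Sample in the vise, centre within 3 mm of flush with the fixed jaw and of seated height, within 12 mm of mid-jaw, square within 0.06 rad, pressed by the sliding jaw with over 4 N, let go (all of step 2 and contact force between the fingers and lever below 0.1 N and x of lens in the frame of tray between -0.085 and 0.085 m and y of lens in the frame of tray between -0.125 and 0.125 m and z of lens in the frame of tray between -0.005 and 0.015 m and angle between each of lens, tube, camera, barlight, clamp, filter's own z axis and vertical below 0.25 rad and linear speed of each of lens, tube, camera, barlight, clamp, filter below 0.03 m/s and x of tube in the frame of tray between -0.085 and 0.085 m and y of tube in the frame of tray between -0.125 and 0.125 m and z of tube in the frame of tray between -0.005 and 0.015 m and x of camera in the frame of tray between -0.085 and 0.085 m and y of camera in the frame of tray between -0.125 and 0.125 m and z of camera in the frame of tray between -0.005 and 0.015 m and x of barlight in the frame of tray between -0.085 and 0.085 m and y of barlight in the frame of tray between -0.125 and 0.125 m and z of barlight in the frame of tray between -0.005 and 0.015 m and x of clamp in the frame of tray between -0.085 and 0.085 m and y of clamp in the frame of tray between -0.125 and 0.125 m and z of clamp in the frame of tray between -0.005 and 0.015 m and x of filter in the frame of tray between -0.085 and 0.085 m and y of filter in the frame of tray between -0.125 and 0.125 m and z of filter in the frame of tray between -0.005 and 0.015 m); the robot touches nothing.
It fails at once if a bystander (bottle, target or long offcut) is moved more than 25 mm or the bottle is tipped (distance of any of cleaner, target, offcut from where it was at the start of the episode above 0.025 m or angle between cleaner's own z axis and vertical above 0.5 rad).
Of tube, camera, barlight, clamp, filter only 3 to 5 are there at a start; the rules pass over those that are not, and their reading is None.
At some moment in a run one of tube, camera, barlight, clamp, filter may be knocked a few centimetres aside while the robot is not near it.
It also fails if it takes over 210 s, if anything falls off the work surface, if the arm or the gripper's body presses on something with over 40 N, if the wrist force passes 120 N, or if a joint passes its speed limit or range.

## Working session

There is one attempt and no reset: what is moved stays moved. The work goes in short steps, each a Python script; the robot and the scene stay as the last script left them, time stands still between calls to the robot, and variables do not carry over. Pictures are saved under pics/ and viewed, at most 14 in all, crops included, and the job is handed in when it is done.

```bash
mkdir -p pics; ls; python3 - <<'E'
from bench import manip
import cv2,numpy as np
for c in("scene","top"):
    p,d=manip.grab_frame(c); cv2.imwrite(f"pics/{c}0.png",cv2.cvtColor(p,cv2.COLOR_RGB2BGR)); np.save(f"pics/{c}0.npy",d)
    k=manip.get_calibration(c); print(c,np.round(k["camera_matrix"],1).tolist(),np.round(k["R"],3).tolist(),np.round(k["t"],3).tolist())
    for n in "vise jaw lever_knob tray sample lens tube camera barlight clamp filter cleaner target offcut".split():
        print(n,[(np.round(r["at"],3).tolist(),round(r["confidence"],2)) for r in manip.look_for(c,n)])
print(manip.current_time())
E
```

```text
pics
scene [[474.9, 0.0, 282.2], [0.0, 474.9, 213.5], [0.0, 0.0, 1.0]] [[-0.797, 0.604, 0.02], [0.407, 0.561, -0.721], [-0.446, -0.567, -0.693]] [0.515, -0.211, 1.379]
vise [([0.565, 0.299, 0.048], 0.78)]
jaw [([0.557, 0.296, 0.064], 0.58)]
lever_knob [([0.505, 0.339, 0.075], 0.92)]
tray [([0.612, 0.288, 0.092], 0.7), ([0.522, -0.312, 0.013], 0.59), ([0.698, 0.083, 0.028], 0.39)]
sample [([0.493, -0.022, 0.047], 0.98), ([0.587, 0.077, 0.042], 0.45)]
lens [([0.614, 0.284, 0.097], 0.82)]
tube [([0.856, -0.059, 0.03], 0.92), ([0.585, 0.076, 0.042], 0.67)]
camera [([0.583, -0.048, 0.046], 0.66)]
barlight [([0.474, 0.081, 0.038], 0.73), ([0.557, 0.296, 0.06], 0.4)]
clamp [([0.701, 0.081, 0.025], 0.57), ([0.523, -0.31, 0.013], 0.52)]
filter [([0.853, 0.082, 0.012], 0.76), ([0.862, 0.014, 0.012], 0.75), ([0.699, 0.084, 0.03], 0.69), ([0.583, -0.047, 0.047], 0.33)]
cleaner [([0.774, -0.181, 0.072], 0.95), ([0.524, -0.311, 0.017], 0.29)]
target [([0.734, 0.345, 0.019], 0.82), ([0.774, -0.182, 0.072], 0.4)]
offcut [([0.709, -0.346, 0.051], 0.67), ([0.587, 0.077, 0.042], 0.45)]
top [[427.9, 0.0
[... 176 characters left out ...]
0.65)]
jaw [([0.545, 0.288, 0.067], 0.54)]
lever_knob [([0.502, 0.326, 0.073], 0.68)]
tray [([0.52, -0.316, 0.013], 0.75), ([0.546, 0.287, 0.07], 0.38), ([0.754, -0.185, 0.088], 0.33)]
sample [([0.48, -0.033, 0.048], 0.55), ([0.605, 0.274, 0.09], 0.18)]
lens [([0.602, 0.276, 0.089], 0.51), ([0.544, 0.288, 0.069], 0.48)]
tube [([0.85, -0.072, 0.031], 0.65), ([0.584, 0.062, 0.038], 0.47)]
camera []
barlight [([0.466, 0.073, 0.038], 0.49)]
clamp [([0.673, -0.038, 0.04], 0.71)]
filter [([0.692, 0.084, 0.024], 0.71), ([0.846, 0.072, 0.012], 0.55)]
cleaner [([0.756, -0.186, 0.087], 0.82)]
target [([0.727, 0.338, 0.022], 0.66)]
offcut [([0.706, -0.35, 0.051], 0.82), ([0.73, 0.34, 0.022], 0.37)]
1.5
```

View pics/scene0.png

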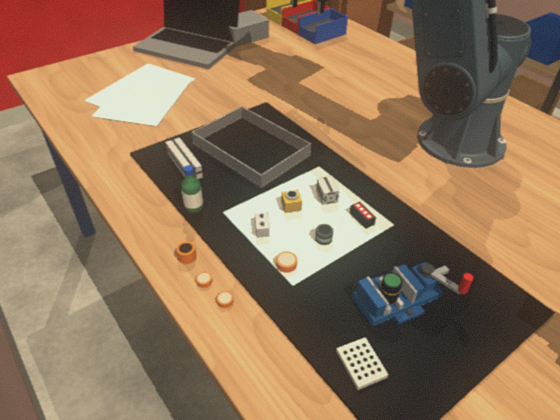

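View pics/top0.png

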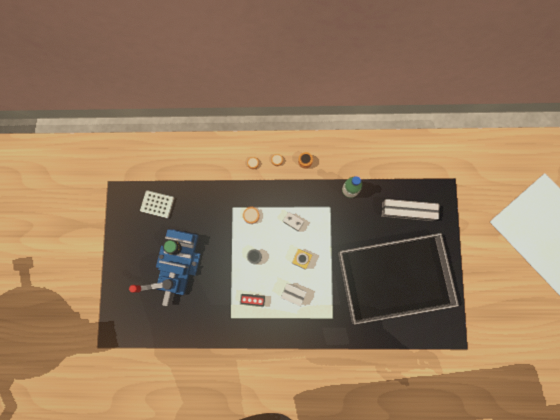

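The scene picture shows all five fittings on the white sheet: bar light (362,214), sample (327,190), camera (291,200), clamp (262,224), tube (323,233) and filter (287,261). The lens stands in the vise (391,284), the red knob is at (466,284) and the tray at (250,145). The orange look-alikes lie on the wood at (186,252), (204,280) and (224,299). Next I measure poses from the depth of both cameras.

```bash
cat > h.py <<'E'
from bench import manip
import numpy as np, cv2
def cloud(c,d=None):
    if d is None: _,d=manip.grab_frame(c)
    k=manip.get_calibration(c);K=np.array(k["camera_matrix"]);v,u=np.mgrid[:d.shape[0],:d.shape[1]]
    z=d.ravel();m=z>0
    X=np.stack([(u.ravel()-K[0,2])/K[0,0]*z,(v.ravel()-K[1,2])/K[1,1]*z,z],1)[m]
    return (X-np.array(k["t"]))@np.array(k["R"])   # R^T (x-t)
def top_face(P,c,rad,zmin,tol=.004,band=None):
    """points of the top face near c -> (centre, size, long-axis yaw, height, n)"""
    q=P[(np.hypot(P[:,0]-c[0],P[:,1]-c[1])<rad)&(P[:,2]>zmin)]
    if len(q)<6: return None
    zt=np.percentile(q[:,2],85) if band is None else band
    f=q[abs(q[:,2]-zt)<tol]
    if len(f)<5: return None
    (cx,cy),(w,h),a=cv2.minAreaRect((f[:,:2]*1000).astype(np.float32))
    if w<h: w,h,a=h,w,a+90
    return np.round([cx/1e3,cy/1e3],4),np.round([w,h],1),round((a+90)%180-90,1),round(float(np.median(f[:,2])),4),len(f)
E
python3 - <<'E'
from h import *
P={c:cloud(c,np.load(f"pics/{c}0.npy")) for c in("scene","top")}
obj=dict(sample=(.485,-.03),lens=(.605,.278),tube=(.584,.065),camera=(.58,-.05),barlight=(.468,.075),clamp=(.675,-.038),filter=(.692,.084),cleaner=(.756,-.186),offcut=(.706,-.35))
for c in P:
    p=P[c]; print(c,"plate z",np.median(p[(abs(p[:,0]-.55)<.03)&(abs(p[:,1]-.16)<.02)][:,2]))
    for n,o in obj.items(): print(n,top_face(p,o,.05 if n!="lens" else .03,.02))
    print("knob",top_face(p,(.502,.33),.025,.085,.008))
    t=p[(abs(p[:,0]-.53)<.2)&(abs(p[:,1]+.31)<.2)&(abs(p[:,2]-.05)<.006)&(p[:,0]<.66)]
    (x,y),s,a=cv2.minAreaRect((t[:,:2]*1e3).astype(np.float32)); print("tray rim",x,y,s,a,len(t))
# height map of vise, fused, 3 mm
A=np.vstack(list(P.values()));
H=np.zeros((80,80));
m=(A[:,0]>.44)&(A[:,0]<.68)&(A[:,1]>.18)&(A[:,1]<.42);q=A[m]
i=((.68-q[:,0])/.003).astype(int);j=((.42-q[:,1])/.003).astype(int)
np.maximum.at(H,(i.clip(0,79),j.clip(0,79)),q[:,2])
im=cv2.applyColorMap((H*2200).clip(0,255).astype(np.uint8),cv2.COLORMAP_JET); im=cv2.resize(im,(560,560),interpolation=0)
tp=cv2.imread("pics/top0.png")[190:310,110:220]; tp=cv2.resize(tp,None,fx=4,fy=4)
cv2.imwrite("pics/vise_h.png",im); cv2.imwrite("pics/vise_top.png",tp)
E
```

```text
scene plate z 0.01027928627906336
sample (array([ 0.4817, -0.0351]), array([59.3, 40.4]), 64.9, 0.0503, 252)
lens (array([0.604 , 0.2807]), array([37.5, 36.4]), 29.0, 0.0946, 269)
tube (array([0.5822, 0.0695]), array([40.4, 37.8]), 49.9, 0.0404, 184)
camera (array([ 0.5767, -0.059 ]), array([32.8, 32.3]), 78.9, 0.0501, 104)
barlight (array([0.4666, 0.0743]), array([63.3, 28.8]), 83.0, 0.0366, 228)
clamp (array([ 0.6772, -0.0361]), array([51.3, 29.9]), 57.4, 0.0401, 192)
filter (array([0.6962, 0.0796]), array([44.2, 44. ]), 27.9, 0.0287, 279)
cleaner (array([ 0.7681, -0.1887]), array([19.9,  7.3]), -28.4, 0.1075, 25)
offcut (array([ 0.7056, -0.3496]), array([98.7, 40.6]), 84.4, 0.0502, 343)
knob None
tray rim 523.47509765625 -306.5929260253906 (194.3329620361328, 275.5076904296875) 9.693354606628418 663
top plate z 0.00962409504014854
sample (array([ 0.4803, -0.0377]), array([55.5, 39.6]), 66.3, 0.0502, 264)
lens (array([0.6027, 0.2785]), array([34.4, 33.7]), -88.7, 0.0941, 154)
tube (array([0.5813, 0.0678]), array([37.5, 37.5]), 89.5, 0.0402, 145)
camera (array([ 0.5741, -0.0605]), array([29.5, 28.2]), -64.0, 0.0503, 98)
barlight (array([0.4654, 0.0714]), array([62.9, 27.4]), 84.0, 0.0361, 211)
clamp (array([ 0.6755, -0.0388]), array([48.3, 30.2]), 57.8, 0.0398, 149)
filter (array([0.694 , 0.0769]), array([43.3, 43.2]), -72.5, 0.0285, 155)
cleaner (array([ 0.7645, -0.1953]), array([20.5, 19.6]), -45.3, 0.1286, 48)
offcut (array([ 0.7043, -0.3498]), array([99.4, 40.2]), 84.2, 0.05, 446)
knob None
tray rim 522.2992553710938 -309.02362060546875 (190.38792419433594, 271.9058837890625) 9.910927772521973 633
```

View pics/vise_h.png

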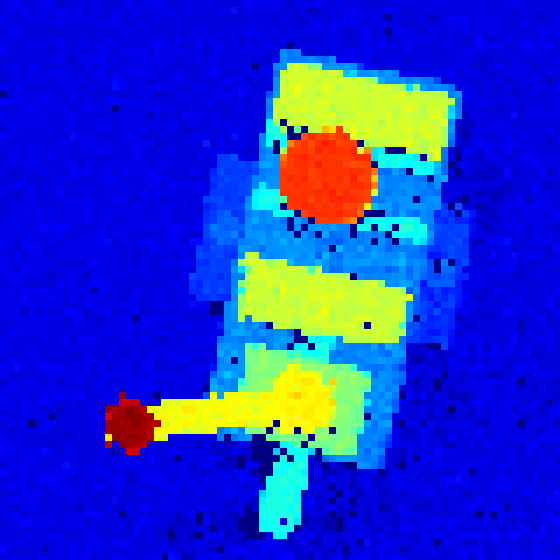

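View pics/vise_top.png

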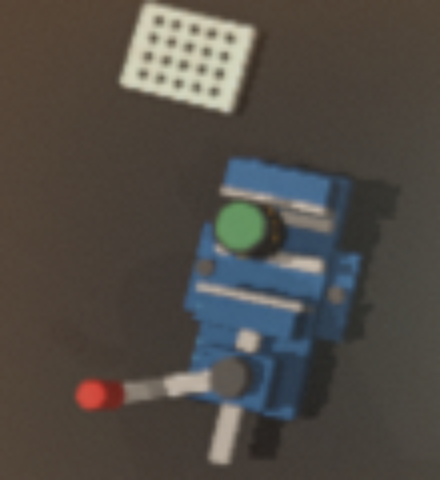

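The height map shows the fixed jaw top (365,110), the sliding jaw (325,300) and the lens (328,175), off centre towards the lever side. The knob is at (130,425), about (0.498, 0.364). Next: fit the vise frame and clear the lens.

```bash
cat >> h.py <<'E'
import json,os
TRAY=np.array([.5229,-.3078]); TYAW=np.radians(9.8)
def tray_xy(x,y):
    c,s=np.cos(TYAW),np.sin(TYAW); return TRAY+np.array([c*x-s*y,s*x+c*y])
def rot(a):
    y=np.array([np.cos(a),np.sin(a),0]);z=np.array([0,0,-1.]); return np.stack([np.cross(y,z),y,z],1)
def best_rot(p,a):
    """tool-down attitude closing along a (or a+pi), whichever keeps the last joint nearer the middle"""
    s=[(abs(q[5]),R) for R in(rot(a),rot(a+np.pi)) if (q:=manip.inverse_kinematics(list(p),R)) is not None]
    return min(s,key=lambda t:t[0])[1]
UP=.20
def pick(xy,a,z,width,effort=50,up=UP):
    p=[*xy,up]; R=best_rot(p,a); manip.move_ptp(p,R)
    manip.set_gripper(min(1,(width+.022)/.085),effort)
    manip.move_l([*xy,z],max_speed=.2); manip.set_gripper(0,effort)
    w=manip.current_grip_width()*85; manip.move_l([*xy,up],max_speed=.25)
    print("grip width mm",round(w,1),"after lift",round(manip.current_grip_width()*85,1),"force",np.round(manip.current_grip_force(),1))
def place(xy,a,z,width,up=UP):
    p=[*xy,up]; R=best_rot(p,a); manip.move_ptp(p,R)
    manip.move_l([*xy,z],max_speed=.2); print("F at place",np.round(manip.current_force(),1))
    manip.set_gripper(min(1,(width+.012)/.085)); manip.move_l([*xy,up],max_speed=.3)
def rects(c0,rad,zmin,band,tol=.003):
    r=[top_face(cloud(c),c0,rad,zmin,tol,band) for c in("scene","top")]
    return r
E
cat > v.py <<'E'
from h import *
P=[cloud(c,np.load(f"pics/{c}0.npy")) for c in("scene","top")]
o=[]
for p in P:
    f=top_face(p,(.633,.264),.045,.02,.003,.066); s=top_face(p,(.552,.282),.045,.02,.003,.066); k=top_face(p,(.498,.364),.02,.09,.004,.112)
    print(f,s,k); o.append((f[0],s[0],f[2],s[2]))
F=np.mean([x[0] for x in o],0);S=np.mean([x[1] for x in o],0)
d=(F-S);print("dist",np.linalg.norm(d),"ang",np.degrees(np.arctan2(d[1],d[0])))
a=np.radians(np.mean([x[2:] for x in o])%180-90); print("yaw from jaws",np.degrees(a))
ex=np.array([np.cos(a),np.sin(a)]);O=((F-.042*ex)+(S+.046*ex))/2
print("origin",O); json.dump(dict(O=O.tolist(),a=a),open("vise.json","w"))
lens=np.mean([[.604,.2807],[.6027,.2785]],0);l=lens-O;print("lens in vise",l@ex,l@[-ex[1],ex[0]])
E
python3 v.py
```

```text
(array([0.6314, 0.2657]), array([72.2, 45.4]), -84.8, 0.0661, 437) (array([0.5455, 0.2902]), array([72.3, 67. ]), 50.2, 0.0657, 367) (array([0.4975, 0.366 ]), array([18.4, 18.3]), -40.2, 0.1122, 70)
(array([0.6178, 0.2666]), array([69. , 53.2]), 78.3, 0.0656, 203) (array([0.5471, 0.2783]), array([66. , 65.8]), -63.4, 0.0654, 196) (array([0.4966, 0.3635]), array([16.2, 14.8]), 58.2, 0.1113, 41)
dist 0.0803647932866128 ang -13.015991825251698
yaw from jaws 85.07499999999999
origin [0.5856217  0.27719262]
lens in vise 0.003920499479465095 -0.017456164696566464
```

```bash
cat > v.py <<'E'
from h import *
from scipy.optimize import differential_evolution
P=[cloud(c,np.load(f"pics/{c}0.npy")) for c in("scene","top")]
def fit(p):
    q=p[(abs(p[:,2]-.066)<.0025)&(np.hypot(p[:,0]-.59,p[:,1]-.275)<.1)][:,:2]
    def cost(v):
        c,s=np.cos(v[2]),np.sin(v[2]);d=q-v[:2];x=d@[c,s];y=d@[-s,c]
        e=np.minimum(abs(x-.042),abs(x+.046))-.012; e=np.maximum(e,abs(y)-.035)
        return np.sum(1/(1+np.exp(e.clip(-.02,.02)/.0007)) *-1)
    r=differential_evolution(cost,[(.56,.62),(.25,.30),(-.4,0)],seed=1); print(np.round(r.x,4),r.fun,len(q)); return r.x
v=np.mean([fit(p) for p in P],0); json.dump(dict(O=v[:2].tolist(),a=v[2]),open("vise.json","w"))
c,s=np.cos(v[2]),np.sin(v[2])
for n,w in(("lens",[.6034,.2796]),("knob",[.497,.3648])):
    l=np.array(w)-v[:2];print(n,"in vise",np.round([l@[c,s],l@[-s,c]],4))
print("yaw",np.degrees(v[2]),"knob exp",[-.086+.075*np.cos(np.radians(100)),.075*np.sin(np.radians(100))])
E
python3 v.py && python3 - <<'E'
from h import *
V=json.load(open("vise.json"))
pick((.6034,.2796),V["a"]+np.pi/2,.056,.038)
place(tray_xy(-.045,.085),TYAW,.056-.044+.014+.001,.038)
p,_=manip.grab_frame("scene");cv2.imwrite("pics/s1.png",cv2.cvtColor(p,cv2.COLOR_RGB2BGR)[100:320,120:480])
print(manip.current_time())
print(manip.look_for("scene","lens")[:2])
E
```

```text
[ 0.594   0.2738 -0.1967] -620.9881900715911 784
[ 0.5929  0.2717 -0.1999] -306.50757381962353 364
lens in vise [0.0084 0.0087]
knob in vise [-0.1127  0.0712]
yaw -11.360638103903744 knob exp [np.float64(-0.09902361332501977), np.float64(0.0738605814759156)]
grip width mm 36.5 after lift 36.8 force 50.1
F at place [-0.2  0.3 -0.5]
10.9917
[{'at': [0.4701, -0.225, 0.0559], 'confidence': 0.64}]
```

View pics/s1.png

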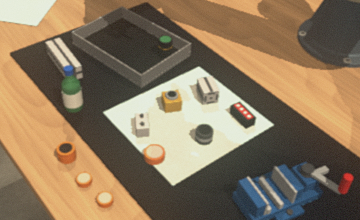

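The lens stands in the tray (165,43 in the crop) and the vise is empty. The lever isn't at 0 (about 0.18 rad), so I refit the vise with the jaw position free, then place the sample.

```bash
sed -i 's/x+.046)/x+.046-v[3])/; s/(-.4,0)\]/(-.4,0),(-.003,.012)]/; s/np.load(f"pics\/{c}0.npy")/None/; s/np.hypot(p\[:,0\]-.59,p\[:,1\]-.275)<.1/np.hypot(p[:,0]-.595,p[:,1]-.273)<.085/' v.py
python3 v.py && python3 - <<'E'
from h import *
V=json.load(open("vise.json"))
r=rects((.481,-.0364),.05,.02,.050); print(r)
xy=np.mean([q[0] for q in r],0); a=np.radians(np.mean([q[2] for q in r]))
pick(xy,a,.015,.056,70)
print(manip.current_time())
E
```

```text
[ 0.5923  0.2742 -0.1969  0.0038] -655.6888204731101 723
[ 0.5909  0.2717 -0.2117  0.0038] -325.1717739419965 343
lens in vise [0.0102 0.0089]
knob in vise [-0.1113  0.0707]
yaw -11.706134407814703 knob exp [np.float64(-0.09902361332501977), np.float64(0.0738605814759156)]
[(array([ 0.4819, -0.0348]), array([60.5, 40.8]), 65.7, 0.0501, 255), (array([ 0.4803, -0.0378]), array([56.3, 39.6]), 66.4, 0.0497, 277)]
grip width mm 55.0 after lift 54.7 force 74.0
14.7333
```

```bash
python3 - <<'E'
from h import *
V=json.load(open("vise.json")); a=V["a"];ex=np.array([np.cos(a),np.sin(a)])
xy=np.array(V["O"])+.0075*ex
R=best_rot([*xy,.2],a+np.pi/2); manip.move_ptp([*xy,.2],R); manip.move_l([*xy,.06],max_speed=.2)
f0=manip.current_force(); z=.052; manip.move_l([*xy,z],max_speed=.05)
while z>.046:
    f=np.array(manip.current_force())-f0; print(round(z,4),np.round(f,1))
    if f[2]>4: break
    z-=.001; manip.move_l([*xy,z],max_speed=.02)
manip.set_gripper(.85); manip.move_l([*xy,.2],max_speed=.3)
p=[*tray_xy(.045,.085),.25];manip.move_ptp(p,best_rot(p,TYAW))
im,_=manip.grab_frame("scene");cv2.imwrite("pics/s2.png",cv2.resize(cv2.cvtColor(im,cv2.COLOR_RGB2BGR)[230:340,330:490],None,fx=4,fy=4))
for q in rects(xy,.05,.075,.084): 
    d=q[0]-V["O"]; print(q,"in vise",d@ex,d@[-ex[1],ex[0]],"yaw err",q[2]-np.degrees(a)-90)
print(manip.current_time())
E
```

```text
0.052 [ 0.3  0.2 -0.8]
0.051 [-0.4 -0.  -0. ]
0.05 [-0.5 -0.1  2.2]
0.049 [-4.2 -3.  11.7]
(array([0.5992, 0.2733]), array([59.1, 42.2]), 77.4, 0.0842, 516) in vise 0.007377027094474899 0.0018529267331156207 yaw err -0.8938655921852927
(array([0.5984, 0.2703]), array([56.5, 39.8]), 78.5, 0.0835, 278) in vise 0.007202342625561086 -0.001246990255502006 yaw err 0.2061344078147016
20.8
```

View pics/s2.png

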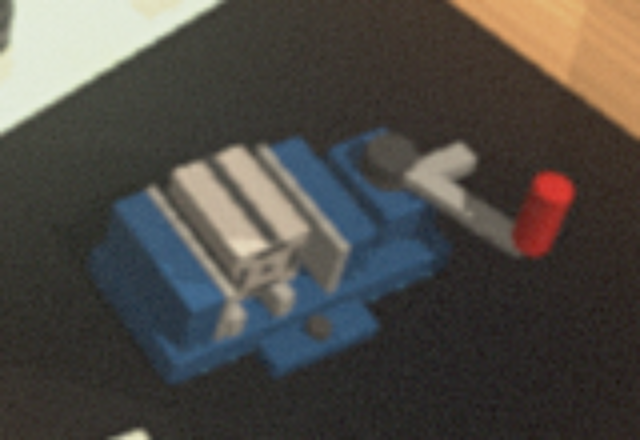

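The sample (235,215 in the crop) sits square on the parallels between the jaws, centred. Next I swing the lever with the fingers caging the handle.

```bash
python3 - <<'E'
from h import *
V=json.load(open("vise.json")); a=V["a"];ex=np.array([np.cos(a),np.sin(a)]); C=np.array(V["O"])-.086*ex
Z=.077
def pose(th,flip,z=Z):
    f=a+np.radians(100)+th; return [*(C+.075*np.array([np.cos(f),np.sin(f)])),z],rot(f+np.pi/2+flip)
def q6(fl): return [ (lambda q: 9 if q is None else q[5])(manip.inverse_kinematics(*pose(t,fl))) for t in np.linspace(.17,1.75,6)]
opt={fl:q6(fl) for fl in(0,np.pi)}; print({k:np.round(v,2).tolist() for k,v in opt.items()})
fl=min(opt,key=lambda k:max(np.abs(opt[k])))
manip.move_ptp(*pose(.17,fl,.2)); manip.set_gripper(30/85)
f0=np.array(manip.current_force()); p,R=pose(.17,fl); manip.move_l(p,max_speed=.15)
print("down",np.round(manip.current_force()-f0,1))
th=.17
while th<1.8:
    th+= .13 if th<1.15 else .02
    p,R=pose(th,fl); manip.move_l(p,R,max_speed=.1)
    f=np.array(manip.current_force())-f0; ph=a+np.radians(100)+th; ft=f[:2]@[-np.sin(ph),np.cos(ph)]
    print(round(th,2),"tan",round(ft,1),"rad",round(f[:2]@[np.cos(ph),np.sin(ph)],1))
    if -ft>13 or np.linalg.norm(f)>30: break
p,R=pose(th-.07,fl); manip.move_l(p,R,max_speed=.05)
print("free",np.round(np.array(manip.current_force())-f0,1))
manip.move_l([*p[:2],.2],max_speed=.25)
p=[*tray_xy(.045,.085),.25];manip.move_ptp(p,best_rot(p,TYAW))
im,_=manip.grab_frame("scene");cv2.imwrite("pics/s3.png",cv2.resize(cv2.cvtColor(im,cv2.COLOR_RGB2BGR)[230:340,330:490],None,fx=4,fy=4))
for q in rects(np.array(V["O"])+.01*ex,.05,.075,.084): 
    d=q[0]-V["O"]; print(q,"in vise",d@ex,d@[-ex[1],ex[0]])
print(manip.current_time())
E
```

```text
{0: [-2.72, 9.0, 9.0, 2.6, 2.26, 1.9], 3.141592653589793: [0.42, 0.11, -0.21, -0.54, -0.88, -1.24]}
down [ 0.6  0.6 -0.8]
0.3 tan -0.6 rad 0.1
0.43 tan -1.3 rad -0.1
0.56 tan -0.9 rad 0.1
0.69 tan -0.4 rad -0.6
0.82 tan -0.5 rad -0.3
0.95 tan -0.8 rad -0.2
1.08 tan -0.6 rad -0.7
1.21 tan 0.3 rad -0.2
1.23 tan -0.8 rad -1.3
1.25 tan -1.6 rad -0.8
1.27 tan -1.6 rad -1.8
1.29 tan -0.8 rad -0.9
1.31 tan -1.4 rad -1.3
1.33 tan -1.7 rad -0.5
1.35 tan -0.9 rad -1.2
1.37 tan -1.6 rad 0.2
1.39 tan -1.5 rad -0.6
1.41 tan -1.2 rad -0.3
1.43 tan -6.0 rad -1.1
1.45 tan -10.6 rad -0.8
1.47 tan -18.3 rad -1.8
free [ 0.7 -0.4 -0.1]
(array([0.6024, 0.2716]), array([58.5, 41.7]), 76.1, 0.0844, 519) in vise 0.01085538722354221 0.0008375397071420964
(array([0.6011, 0.2699]), array([56.9, 39.8]), 78.0, 0.0836, 281) in vise 0.009927342432025525 -0.001090861927616358
32.8583
```

View pics/s3.png

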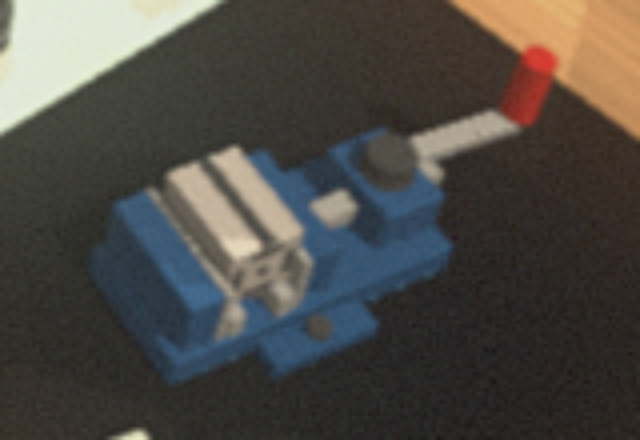

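The sample is clamped against the fixed jaw, with its centre at x ≈ 10 mm and the lever round at (530,85). Now the fittings, looking again before each grasp.

```bash
cat > fit.py <<'E'
from h import *
import sys
# name: guess, top z, (long, short), slot
T=dict(camera=((.5755,-.0598),.044,(42,42),(.045,.085)),clamp=((.6764,-.0375),.040,(50,30),(-.045,0)),
 tube=((.5818,.0687),.040,(40,40),(.045,0)),barlight=((.466,.0728),.036,(64,28),(-.045,-.085)),filter=((.695,.0783),.028,(46,46),(.045,-.085)))
def locate(n,c=None):
    c,zb,s,_=(T[n] if c is None else (c,)+T[n][1:])
    for _ in range(3):
        r=rects(c,.042,.018,zb)
        if None in r: print(n,r); return None
        c2=np.mean([q[0] for q in r],0); d=np.hypot(*(c2-c)); c=c2
        if d<.006: break
    a=np.radians(2*np.array([q[2] for q in r])*(2 if s[0]==s[1] else 1)); k=4 if s[0]==s[1] else 2
    yaw=np.arctan2(np.sin(a).mean(),np.cos(a).mean())/k
    print(n,np.round(c,4),[q[1].tolist() for q in r],[q[2] for q in r],[q[3] for q in r])
    ok=all(abs(q[1]-s).max()<6 for q in r)
    return (c,yaw) if ok else None
for n in sys.argv[1:]:
    L=locate(n)
    if L is None: print("NOT AS EXPECTED",n); break
    c,yaw=L; w=T[n][2][1]/1e3
    a=yaw+np.pi/2 if n in("clamp","barlight") else yaw if n=="camera" else TYAW
    pick(c,a,.015,w); place(tray_xy(*T[n][3]),TYAW,.0205,w)
    print("t",manip.current_time())
E
python3 fit.py camera clamp tube barlight filter
python3 - <<'E'
from h import *
p=[.35,-.05,.35];manip.move_ptp(p,best_rot(p,0))
for c in("scene","top"):
    im,_=manip.grab_frame(c);cv2.imwrite(f"pics/{c}4.png",cv2.cvtColor(im,cv2.COLOR_RGB2BGR))
E
```

```text
camera [ 0.5747 -0.0594] [[44.1, 42.0], [41.7, 41.5]] [65.0, -24.4] [0.0437, 0.0438]
grip width mm 41.1 after lift 41.0 force 50.6
F at place [ 0.3 -0.3 -0.9]
t 39.4417
clamp [ 0.676  -0.0377] [[52.9, 29.8], [48.8, 30.0]] [57.5, 58.1] [0.04, 0.0394]
grip width mm 28.9 after lift 28.6 force 49.8
F at place [ 0.3  0.2 -1. ]
t 46.4083
tube [0.582  0.0688] [[39.4, 38.1], [37.3, 37.2]] [47.3, 88.7] [0.0404, 0.0398]
grip width mm 38.3 after lift 38.1 force 50.2
F at place [ 0.2 -0.3 -1.4]
t 54.0917
barlight [0.466  0.0726] [[64.2, 30.5], [63.5, 27.6]] [86.7, 83.6] [0.0364, 0.0357]
grip width mm 26.9 after lift 26.7 force 49.2
F at place [-0.1  0.7  0.3]
t 61.9417
filter [0.7036 0.0462] [[45.0, 43.2], [43.2, 42.8]] [-77.9, 44.5] [0.0285, 0.0277]
grip width mm 43.6 after lift 43.3 force 50.8
F at place [-0.5  0.8  0.7]
t 70.4583
```

View pics/scene4.png

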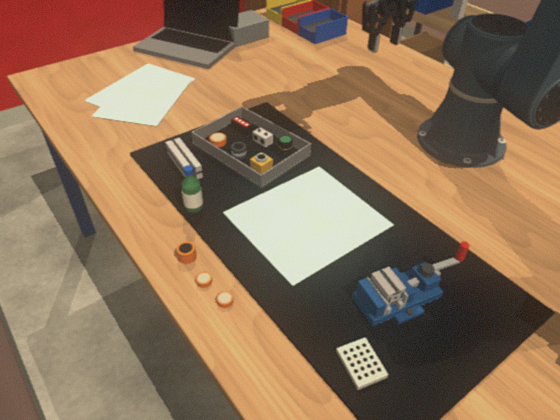

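All six pieces stand in the tray (around (250,145)), the sheet is empty and the sample is in the vise. The filter had been knocked about 3 cm and was found again before its grasp. A quick height check, then I hand in.

```bash
python3 - <<'E'
from h import *
V=json.load(open("vise.json")); a=V["a"];ex=np.array([np.cos(a),np.sin(a)])
P=[cloud(c) for c in("scene","top")]; ok=True
for n,x,y,h in(("lens",-.045,.085,.05),("camera",.045,.085,.034),("clamp",-.045,0,.03),("tube",.045,0,.03),("barlight",-.045,-.085,.026),("filter",.045,-.085,.018)):
    r=[top_face(p,tray_xy(x,y),.035,.022,.003,.014+h) for p in P]; print(n,[(q[0]-tray_xy(x,y),q[1],q[3]) if q else None for q in r]); ok&=any(r)
for p in P:
    q=top_face(p,np.array(V["O"])+.01*ex,.05,.075,.004,.084);d=q[0]-V["O"];X=d@ex;print("sample",q[2],X,q[3]);ok&=abs(X-.01)<.003
print(ok,manip.current_time())
if ok: print(manip.sign_off())
E
```

```text
lens [(array([-0.00128884,  0.00189976]), array([37.4, 34.8]), 0.0644), (array([-1.38883714e-03, -2.43908625e-07]), array([36.3, 35.2]), 0.064)]
camera [(array([-0.00027555,  0.0012809 ]), array([46.6, 43.6]), 0.0476), (array([-0.00127555, -0.0004191 ]), array([42.2, 41.5]), 0.0477)]
clamp [(array([0.00064336, 0.00385943]), array([51. , 32.7]), 0.0441), (array([-1.45664457e-03,  5.94274625e-05]), array([50.1, 29.5]), 0.0436)]
tube [(array([-0.00154336,  0.00154057]), array([40.4, 38.5]), 0.0442), (array([-0.00034336, -0.00125943]), array([39. , 36.8]), 0.0439)]
barlight [(array([-0.00072445,  0.0010191 ]), array([64., 30.]), 0.0399), (array([-0.00172445, -0.0004809 ]), array([63.3, 27.5]), 0.04)]
filter [(array([-0.00031116,  0.00300024]), array([45.5, 43.9]), 0.0321), (array([-0.00111116, -0.00139976]), array([43.4, 42.5]), 0.0318)]
sample 78.3 0.010737177900667253 0.0844
sample 78.0 0.00984971153620778 0.0837
True 72.25
the job is handed in; nothing more can be done
None
```

I handed the job in at about 72 s: the lens and all five fittings stand upright on the tray floor, and the sample is clamped square in the vise within 1 mm of its place; no verdict came back.

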